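# Lock a power supply in a wedge jig

## Robot

A 7-joint arm with a two-finger parallel gripper is mounted at the origin on the work surface. World frame = base frame: x ahead of the robot, y to its left, z up, the work surface at z = 0. Lengths are in m, angles in rad, forces in N, time in s.
With the tool pointing down it reaches from about 0.35 to 0.9 m from the base axis. Payload 8.1 kg.
Tool frame: the origin (TCP) lies on the centre line of the jaws, within the pads' length; the fingertips stand arm.tip_extent ahead of it and the grasp point (between the pads) lies 3 mm ahead of it (arm.tip_extent is the distance from the TCP to the fingertips, in m); y points along the fingers, z is the direction in which the jaws open and shut, and the axes are right-handed (so a half turn about y gives the same grasp; the last joint's range is limited). The gripper opens to 92 mm and grips with 3 to 60 N. Pads are 19 mm wide; open, the fingers measure 130 mm over their backs; the gripper's body (75 mm by 190 mm) begins 47 mm behind the grasp point.
Start: joints at [-0.103, 0.434, 0.025, 1.573, -0.012, 1.134, -0.075], TCP at [0.625, -0, 0.249] pointing down, gripper open.
Joint ranges: [-2.62, 2.62], [-0.44, 2.09], [-1.27, 1.32], [0.08, 2.57], [-1.32, 4.46], [0.12, 2], [-2.74, 2.74]. Speed limits (rad/s): [2.22, 2.22, 3.01, 3.01, 3.14, 3.14, 3.14].

## Interface

Orientations are given as a rotation vector (axis times angle).
In Python, from cell import observe, get_image, sign_off, boxes_of, place_of, arm gives the robot as it stands.
- The arm moves only by the tool arm_command, never from a script. Its argument "plan" is a list of rows, each a list of 2 entries, a list of its own where there are three numbers: the shift along the tool's x, y, z in m, then the turn, a rotation vector about the tool's x, y, z in degrees. In form: [[[tx, ty, tz], [ax, ay, az]], ...]. A call has 1 to 5 rows; each row is the pose to reach, as a shift and turn from the pose commanded when the call began, along the tool's axes at that moment; what a row does not reach only later rows make up. A row lasts 1/10 s, in which the tool goes at most 50 mm and 8.59 degrees, less where a joint would pass 70% of its speed; a pose out of reach is approached as far as the arm can. A call with a gripper value outside its range is refused whole. "fingers" is the closure, from -1 (fully open) to 1 (shut), set as the call begins (left out, the last holds). The fingers move at their own pace and stop on an object; "squeeze" is the grip in N (left out, the last holds). Time passes only in rows, so rows that repeat a pose let the fingers close. It gives the time, the measured TCP pose, the force and the opening at its end, in the units of the state.
- observe(): the state, without advancing time (a new reading comes with each control period).
- get_image(name): name is "scene" or "side" or "wrist"; returns a dict with "color" (400x640x3 uint8, red, green, blue), "camera_matrix" (3x3 intrinsics, pixels), "world_to_cam" (4x4, takes a point from world to camera coordinates); the wrist camera has in their place "mount" (4x4, takes a point from camera to tool coordinates, whose origin is the TCP and whose axes are the tool frame's). Camera axes: x right, y up, looking along -z (the intrinsics and any distortion apply to the point x, -y, -z); pixel columns grow to the right and rows downward; lengths in m; the calibration is good to about 2 mm. A picture is of the moment at which its call begins: read the wrist's pose just before it. There is no depth.
- sign_off(): hands the job in, once; it reports no verdict.
Trained networks look in a picture, given as the dict that the camera call returned (one of the last four; its "shot" number tells which), for a name from the list of things; names that differ only in an ending like _2 or _b are one class to them, and where a whole thing is asked for, a point or a joint stands for the part that bears it (a point fixed in the world has none). Each returns a list of dicts, best first, with "confidence" (0 to 1); they miss things now and then, are a little off and sometimes report something else, mostly with a low value. They report only what shows in the picture. A call takes as long as a camera call. They do not tell look-alikes from the thing itself.
- boxes_of(picture, thing): "point" ([column, row] in pixels, amid what is visible of it).
- place_of(picture, thing): "point" ([column, row] in pixels: a listed point, or the origin of a listed thing).
The state is a dict: "clock": time; "joints": joint angles; "dq": joint speeds; "joint_efforts": joint torques, N m; "position": TCP position; "ee_rot": TCP orientation; "force": force on the tool from outside, world axes, zero at the start; "ft_torque": the same for the moment, N m; "width": opening from 0.0 (shut) to 1.0 (fully open).
Only numpy, scipy, OpenCV 4.12 (cv2) and the standard library are available. Lean on these libraries where they do the work, as an engineer would, in place of code of your own. Each camera call takes 0.05 s, during which the arm holds its last target.

## Task

The finned power supply sits loose in the wedge jig. Push it back against the rubber-faced stop, lay the tapered wooden wedge flat in the slot between it and the slanting fence, thin end first, and tap or push the wedge in by its head until it locks the power supply tight: stop when it resists with about 15 newtons, since a much harder drive crushes the case. Let go, and leave the straight wooden bar, the solder spool and the screwdriver where they are.

Things in the scene. Friction and masses are not known exactly. Their poses are not given: they have to be found in the camera images.
- jig: Holding jig fixed to the bench: dark steel plate 200 (x) by 220 (y) by 12 mm, from y = -100 to +120; origin under it. Stop on the -x side, fence on the +x side, the power supply between, the wedge slot between power supply and fence. A lip (16 mm tall over the plate, inner face y = -53, x = -25 to +25) keeps the power supply from sliding out to -y. z up.
- psu_center (a point): Centre of the loose power supply: aluminium case with cooling fins on top, 60 (x) by 90 (y) by 55 mm (z), 0.4 to 0.7 kg, on the jig plate (centre 39.5 mm above the bench). At the start it is 2 to 8 mm clear of the pad; it must end square in the jig (axes as the jig's), pressed on the pad by the wedge.
- wedge_head (a point): Centre of the head of the loose wooden wedge, lying flat, 30 mm thick; grip and strike here. Head 28 (x) by 32 (y) mm; strike face y = +16. It is waxed, slippery. A blade 100 mm long runs from y = -16 to -116: straight face (goes to the power supply) at x = -14, tapered face from x = +18.7 by the head to +2 at the thin end (1 in 6). 80 to 130 g. In the jig its axes match the jig's.
- wedge_toe (a point): Middle of the wedge's thin end (16 mm wide), half-way up; axes as wedge_head, 116 mm to -y and 6 mm to -x of it. With the power supply on the pad the wedge gets tight with this point between jig y = -18 and -52 mm, and then takes about 3 to 6 N of push per mm; pushed with 15 N it presses the power supply with 8 to 20 N.
- wedge: The whole wedge; origin on its underside, 15 mm below wedge_head.
- psu: The whole power supply; origin in the middle of its underside.
- packer_center (a point): Centre of a straight wooden bar 26 by 125 by 30 mm (long in y) lying on the bench: not the wedge, leave alone.
- spool_center (a point): Centre of a grey solder spool, 54 mm across and 46 mm tall, standing on the bench: leave alone.
- driver_grip (a point): Handle of a screwdriver lying on the bench: leave alone.
- stop_face (a point): Nominal middle of the rubber pad's free face on the steel stop (36 mm tall over the plate, 90 mm long in y), looking to the jig's +x; 31 mm above the bench. The stop is set anew each time: the real face is up to 2.5 mm off this point either way along x, so the depth at which the wedge locks is not known beforehand. The pad is springy, about 30 N per mm. Jig axes.
- fence_face (a point): Middle of the fence's inner face (jig x = 53.8 mm, y = 0, 24 mm above the bench). Steel fence 24 mm tall over the plate, 20 mm thick, from y = -50 to +50; the face slants, x = 53.8 mm + y/6 in the jig frame. The slot is wide at the +y end (mouth) and the wedge is driven to -y. Past both ends the wedge's path is clear. Jig axes.
There are look-alikes about, which are no part of the job. Leave any blue or purple look-alike of the wedge alone.

How it is judged:
By the outcome, as a careful person would: the job done as asked, in the order asked, and still so for the second after the job is handed in, with the robot touching nothing.
It also fails if it takes over 72 s, if anything falls off the work surface, if the arm or the gripper's body presses on something with over 40 N, if the wrist force passes 120 N, or if a joint passes its speed limit or range.

## Working session

There is one attempt and no reset: what is moved stays moved. The work goes in short steps, Python scripts to look and compute and a tool call to move; the robot and the scene stay as the last step left them, time stands still between calls to the robot, and variables do not carry over. Pictures are saved under pics/ and viewed, and the job is handed in when it is done.

Besides the shell and the picture viewer there is one more tool, called after "Call:" as a command line: name --argument value ..., lists and objects as JSON in quotes. arm_command: Moves the arm, as the interface text tells. Its arguments: {"type":"object","properties":{"plan":{"type":"array","items":{"type":"array"}},"fingers":{"type":"number"},"squeeze":{"type":"number"}},"required":["plan"]}

```bash
ls; mkdir -p pics; cat > h.py <<'E'
import numpy as np, cv2, pickle
from cell import *
from scipy.spatial.transform import Rotation as R
E
python3 - <<'E'
from h import *
s=observe(); print(s); print(getattr(arm,'tip_extent',None),[a for a in dir(arm) if a[0]!='_'])
for n in ['scene','side']:
    p=get_image(n); cv2.imwrite(f'pics/{n}1.png',p['color'][:,:,::-1]); pickle.dump(p,open(f'{n}1.pkl','wb'))
    print(n,p['camera_matrix'].tolist(),np.round(p['world_to_cam'],4).tolist(),[k for k in p])
    for t in ['jig','psu_center','wedge_head','wedge_toe','packer_center','stop_face','fence_face','spool_center','driver_grip']:
        print(t,[(np.round(d['point'],1).tolist(),round(d['confidence'],2)) for d in place_of(p,t)])
E
```

```text
pics
{'clock': 0.0, 'joints': array([-0.10262767,  0.43519958,  0.02496292,  1.57410265, -0.0115879 ,
        1.13397007, -0.07510382]), 'dq': array([ 0.00212979, -0.00017509, -0.00034231,  0.00112165,  0.00021285,
       -0.00070623, -0.00043703]), 'joint_efforts': array([ 3.89017032e-04, -6.67853522e+01,  9.84863900e-01, -3.14464223e+01,
       -6.05165795e-02,  4.27553023e-02,  1.12382318e-04]), 'position': array([ 6.24529056e-01, -3.46016131e-05,  2.47957210e-01]), 'ee_rot': array([-1.21041725,  1.21027901, -1.20860777]), 'force': array([-0.75722304,  0.19200015,  0.07069108]), 'ft_torque': array([ 0.00777637, -0.00460602,  0.04694462]), 'width': 0.9997901151537626}
0.022 ['PlanningError', 'tip_extent']
scene [[460.0829900864046, 0.0, 326.39793301419803], [0.0, 460.0829900864046, 199.57463074390915], [0.0, 0.0, 1.0]] [[0.8153, 0.5787, 0.0185, -0.496], [-0.3457, 0.4609, 0.8173, 0.1676], [0.4644, -0.6728, 0.5759, -1.7457], [0.0, 0.0, 0.0, 1.0]] ['color', 'camera_matrix', 'world_to_cam', 'shot']
jig [([301.4, 214.4], 0.82)]
psu_center [([301.1, 202.0], 0.78)]
wedge_head [([424.3, 16
[... 365 characters left out ...]
2966949762696, 0.0, 318.8974551847218], [0.0, 438.22966949762696, 193.9066908061073], [0.0, 0.0, 1.0]] [[-0.9994, -0.0351, -0.0006, 0.6102], [0.0211, -0.6129, 0.7899, -0.0619], [-0.0281, 0.7894, 0.6133, -1.1459], [0.0, 0.0, 0.0, 1.0]] ['color', 'camera_matrix', 'world_to_cam', 'shot']
jig [([342.9, 200.5], 0.84), ([339.9, 194.4], 0.23)]
psu_center [([343.1, 190.6], 0.6)]
wedge_head [([246.6, 352.4], 0.92), ([304.9, 291.3], 0.89), ([245.3, 245.5], 0.87)]
wedge_toe [([244.5, 289.2], 0.89), ([313.7, 251.3], 0.56)]
packer_center [([383.7, 308.2], 0.68)]
stop_face [([355.9, 192.2], 0.6)]
fence_face [([328.2, 188.6], 0.93)]
spool_center [([255.4, 196.2], 0.68)]
driver_grip [([361.7, 132.9], 0.64)]
```

View pics/scene1.png

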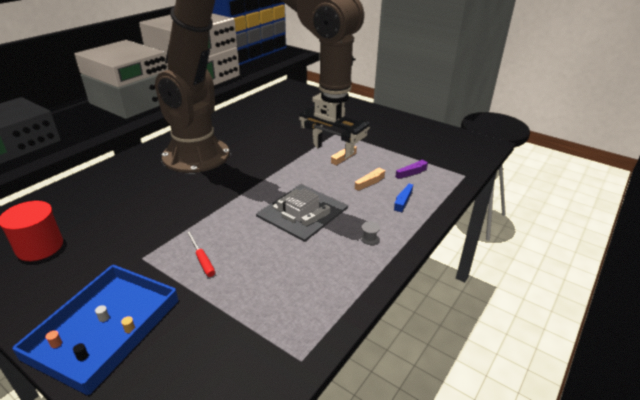

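View pics/side1.png

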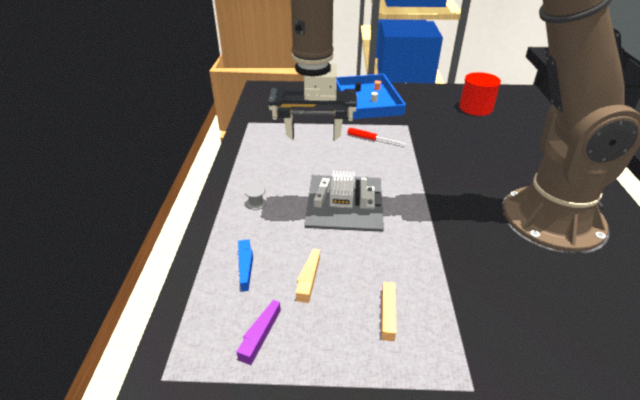

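```bash
python3 - <<'E'
from h import *
a=pickle.load(open('scene1.pkl','rb'))['color'][130:270,260:460,::-1]
b=pickle.load(open('side1.pkl','rb'))['color'][150:400,210:420,::-1]
cv2.imwrite('pics/c1.png',cv2.resize(a,None,fx=4,fy=4,interpolation=cv2.INTER_CUBIC))
cv2.imwrite('pics/c2.png',cv2.resize(b,None,fx=2.4,fy=2.4,interpolation=cv2.INTER_CUBIC))
E
```

```text
(no output)
```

View pics/c1.png

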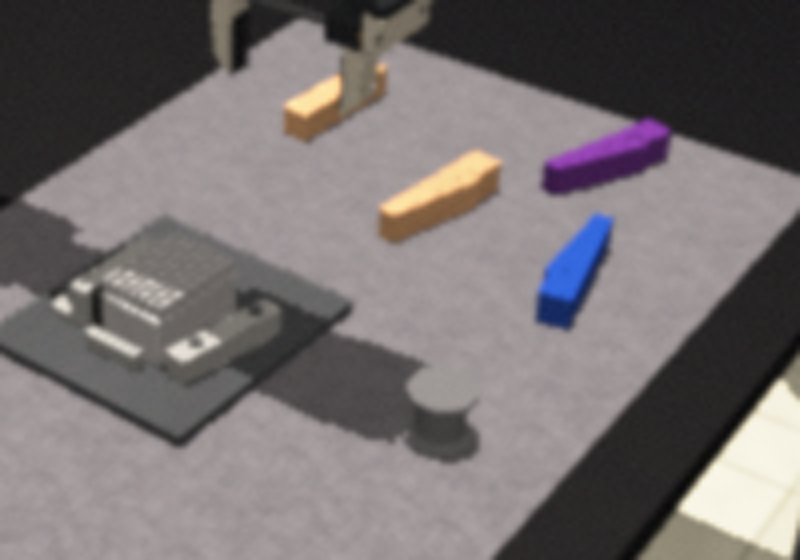

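View pics/c2.png

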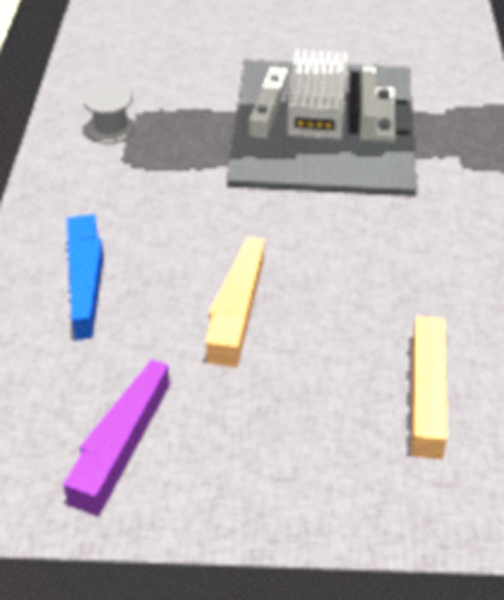

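The scene picture shows the candidates: natural wood wedge (scene ~370,178; side ~308,275), blue (404,197; 245,265), purple (411,169; 260,330) and a straight bar (341,156; 389,310). The tan one with the stepped, tapered shape is the wedge. The enlarged crops confirm this: the bar has no taper. Next I'll triangulate.

```bash
cat >> h.py <<'E'
def P(p):
    D=np.diag([1,-1,-1.]); return p['camera_matrix']@D@p['world_to_cam'][:3]
def wristcam(s,p):
    T=np.eye(4);T[:3,:3]=R.from_rotvec(s['ee_rot']).as_matrix();T[:3,3]=s['position']
    p=dict(p);p['world_to_cam']=np.linalg.inv(T@p['mount']);return p
def tri(ps,uv):
    q=cv2.triangulatePoints(P(ps[0]),P(ps[1]),np.array(uv[0],float).reshape(2,1),np.array(uv[1],float).reshape(2,1));return (q[:3]/q[3]).ravel()
def onz(p,uv,z):
    M=P(p);H=np.c_[M[:,:2],M[:,2]*z+M[:,3]];q=np.linalg.solve(H,[*uv,1]);return np.r_[q[:2]/q[2],z]
def proj(p,X):
    q=P(p)@np.r_[X,1];return q[:2]/q[2]
E
python3 - <<'E'
from h import *
a=pickle.load(open('scene1.pkl','rb'));b=pickle.load(open('side1.pkl','rb'))
for n,u,v in [('jig',[301.4,214.4],[342.9,200.5]),('psu',[301.1,202],[343.1,190.6]),('head',[378,173.1],[304.9,291.3]),('toe',[357.1,187.2],[313.7,251.3]),('stop',[294.9,204.4],[355.9,192.2]),('fence',[314.4,213.8],[328.2,188.6]),('packer',[339.1,155.3],[383.7,308.2])]:
    print(n,tri([a,b],[u,v]).round(4))
print(onz(b,[304.9,291.3],.015),onz(b,[313.7,251.3],.015),onz(a,[378,173.1],.015),onz(a,[357.1,187.2],.015))
s=observe();print(R.from_rotvec(s['ee_rot']).as_matrix().round(3))
p=wristcam(s,get_image('wrist'));cv2.imwrite('pics/w1.png',p['color'][:,:,::-1]);print(np.round(p['mount'],3).tolist(),p['camera_matrix'].tolist())
E
```

```text
jig [ 0.5475 -0.0526 -0.0006]
psu [ 0.5453 -0.0459  0.0409]
head [0.6313 0.2819 0.0182]
toe [0.6186 0.1623 0.017 ]
stop [ 0.5169 -0.0514  0.0271]
fence [ 0.5951 -0.0581  0.0306]
packer [0.4569 0.3095 0.0128]
[0.63058409 0.27877146 0.015     ] [0.61712771 0.15924884 0.015     ] [0.62988815 0.28655125 0.015     ] [0.61875351 0.16486697 0.015     ]
[[-0. -0.  1.]
 [-1. -0. -0.]
 [ 0. -1. -0.]]
[[0.0, -0.959, -0.284, -0.076], [-0.0, 0.284, -0.959, -0.136], [1.0, 0.0, -0.0, -0.001], [0.0, 0.0, 0.0, 1.0]] [[280.9323983798604, 0.0, 320.3506406434208], [0.0, 280.9323983798604, 196.45057473513899], [0.0, 0.0, 1.0]]
```

View pics/w1.png

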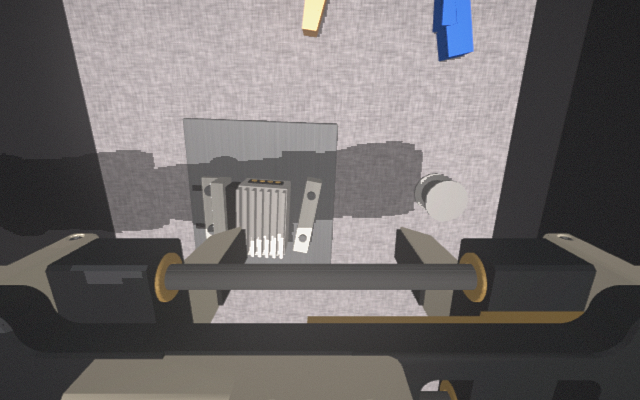

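Call:
arm_command --plan '[[[0.04,0,-0.03],[0,0,0]],[[0.08,0,-0.06],[0,0,0]],[[0.11,0,-0.08],[0,0,0]],[[0.11,0,-0.08],[0,0,0]],[[0.11,0,-0.08],[0,0,0]]]'

```text
clock: 1.55
position: [0.5449, -0.1107, 0.2491]
ee_rot: [-1.208, 1.21, -1.211]
force: [0.8, -0.1, 0.1]
width: 1.004
```

```bash
python3 - <<'E'
from h import *
s=observe();print(s['clock'],s['position'],s['dq'].round(4))
p=wristcam(s,get_image('wrist'));cv2.imwrite('pics/w2.png',p['color'][:,:,::-1]);pickle.dump(p,open('w2.pkl','wb'))
for t,z in [('jig',0),('psu_center',.0395),('wedge_toe',.015),('stop_face',.031),('fence_face',.024)]:
    print(t,[(np.round(d['point'],1).tolist(),round(d['confidence'],2),onz(p,d['point'],z)[:2].round(4)) for d in place_of(p,t)])
E
```

```text
1.55 [ 0.544894   -0.11066622  0.24912426] [-0.0288  0.0172 -0.0319 -0.0182 -0.0051 -0.0027 -0.0049]
jig []
psu_center [([323.9, 131.0], 0.7, array([ 0.5485, -0.0547]))]
wedge_toe [([322.3, 128.7], 0.38, array([ 0.5468, -0.0533]))]
stop_face []
fence_face [([359.7, 131.9], 0.96, array([ 0.5937, -0.0568]))]
```

View pics/w2.png

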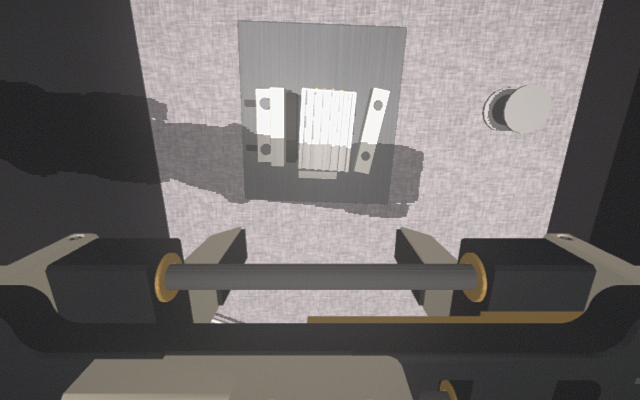

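```bash
python3 - <<'E'
from h import *
p=pickle.load(open('w2.pkl','rb'))
a=p['color'][10:215,225:425,::-1]
cv2.imwrite('pics/w2c.png',cv2.resize(a,None,fx=2.9,fy=2.9,interpolation=cv2.INTER_CUBIC))
E
```

```text
(no output)
```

View pics/w2c.png

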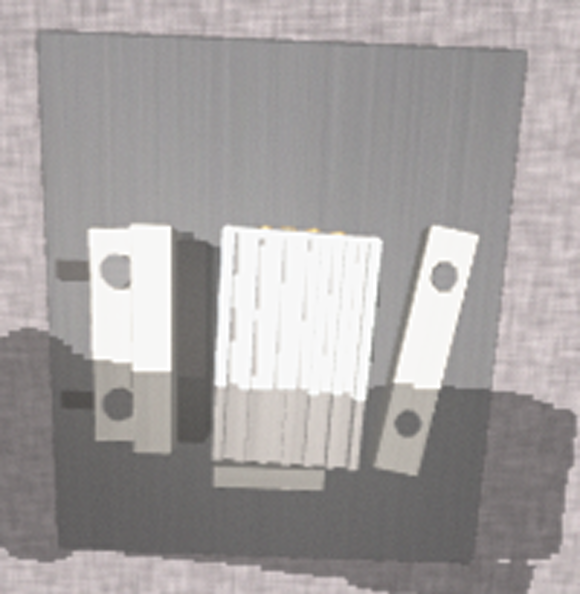

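```bash
cat >> h.py <<'E'
def rigid(local,world):
    l=np.array(local,float);w=np.array(world,float);lc,wc=l.mean(0),w.mean(0)
    a=l-lc;b=w-wc;th=np.arctan2((a[:,0]*b[:,1]-a[:,1]*b[:,0]).sum(),(a*b).sum())
    c,s_=np.cos(th),np.sin(th);M=np.array([[c,-s_],[s_,c]]);t=wc-M@lc
    return t,th,np.abs((l@M.T+t)-w).max()
E
python3 - <<'E'
from h import *
p=pickle.load(open('w2.pkl','rb'))
f=lambda q,z:np.array([onz(p,[225+x/2.9,10+y/2.9],z)[:2] for x,y in q])
pl=f([(38,30),(527,50),(60,547),(473,560)],.012)
t,th,r=rigid([(-.1,.12),(.1,.12),(-.1,-.1),(.1,-.1)],pl);print('jig',t.round(4),np.degrees(th).round(2),r.round(4))
c,s=np.cos(th),np.sin(th);M=np.array([[c,-s],[s,c]])
L=lambda w:((w-t)@M).round(4).tolist()
ps=f([(222,226),(382,238),(213,460),(358,468)],.067)
print('psu',L(ps));u,h,r=rigid([(-.03,.045),(.03,.045),(-.03,-.045),(.03,-.045)],ps);print(u,np.degrees(h-th),r,L(u))
print('pad',L(f([(172,226),(171,453)],.048)));print('fence',L(f([(430,226),(375,465)],.036)),'lip',L(f([(213,468),(325,468)],.028)))
E
```

```text
jig [ 0.5431 -0.0524] -2.07 0.0012
psu [[-0.0203, 0.0433], [0.0386, 0.0412], [-0.0225, -0.0436], [0.0351, -0.0449]]
[ 0.55073832 -0.05370828] -1.8262089089594415 0.002109725131976936 [0.0077, -0.001]
pad [[-0.0408, 0.0441], [-0.0415, -0.0449]]
fence [[0.0612, 0.0486], [0.0458, -0.0494]] lip [[-0.0253, -0.0548], [0.0247, -0.0531]]
```

Call:
arm_command --plan '[[[-0.03,0.03,0.033],[0,1,0]],[[-0.056,0.06,0.066],[0,2.07,0]],[[-0.056,0.09,0.066],[0,2.07,0]],[[-0.056,0.11,0.066],[0,2.07,0]],[[-0.056,0.11,0.066],[0,2.07,0]]]' --fingers 1 --squeeze 20

```text
clock: 2.35
position: [0.6093, -0.0529, 0.1353]
ee_rot: [-1.197, 1.239, -1.232]
force: [0.2, -1.1, 0.9]
width: 0.615
```

Call:
arm_command --plan '[[[0,0.03,0],[0,0,0]],[[0,0.06,0],[0,0,0]],[[0,0.074,0],[0,0,0]],[[0,0.074,0],[0,0,0]],[[0,0.074,0],[0,0,0]]]'

```text
clock: 2.85
position: [0.6115, -0.054, 0.0658]
ee_rot: [-1.191, 1.235, -1.236]
force: [-0.1, 0.5, -0.0]
width: 0.178
```

```bash
python3 - <<'E'
from h import *
s=observe();print(s['clock'],s['position'],s['force'],s['width'])
t=np.array([.5431,-.0524]);th=np.radians(-2.07);c,k=np.cos(th),np.sin(th);M=np.array([[c,-k],[k,c]])
print('jig',(s['position'][:2]-t)@M, R.from_rotvec(s['ee_rot']).as_matrix().round(3))
p=get_image('side');cv2.imwrite('pics/s2.png',cv2.resize(p['color'][80:280,200:440,::-1],None,fx=3.2,fy=3.2,interpolation=cv2.INTER_CUBIC))
E
```

```text
2.85 [ 0.61145272 -0.05404891  0.06583244] [-0.11089233  0.45770031 -0.03737955] 0.178154714146991
jig [0.06836767 0.0008211 ] [[-0.036  0.001  0.999]
 [-0.999 -0.    -0.036]
 [-0.    -1.     0.001]]
```

View pics/s2.png

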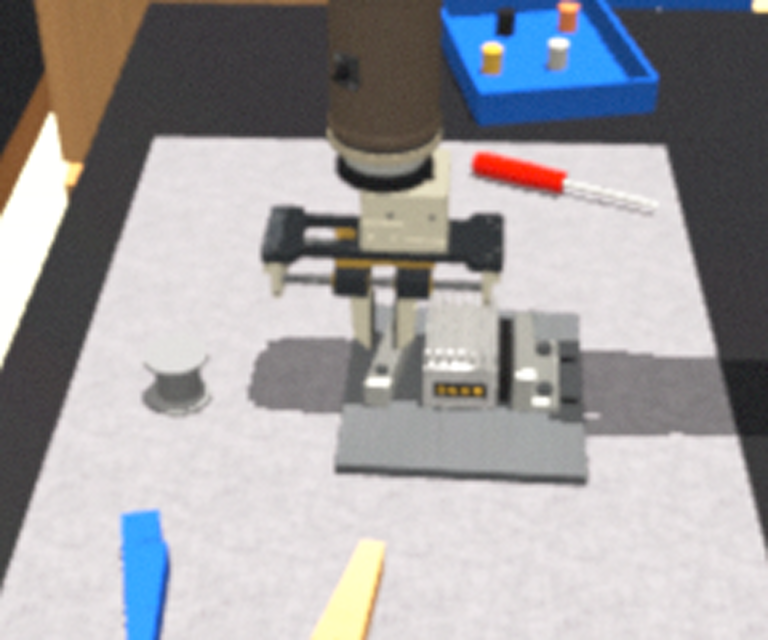

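The fingers are above the fence and just +x of the power supply. I'll let them finish closing, then push in -x.

Call:
arm_command --plan '[[[0,0,0],[0,0,0]],[[0,0,0],[0,0,0]],[[0,0,-0.003],[0,0,0]],[[0,0,-0.006],[0,0,0]],[[0,0,-0.009],[0,0,0]]]'

```text
clock: 3.4
position: [0.6016, -0.0537, 0.0648]
ee_rot: [-1.192, 1.236, -1.236]
force: [0.0, -0.1, 0.3]
width: 0.009
```

Call:
arm_command --plan '[[[0,0,-0.001],[0,0,0]],[[0,0,-0.002],[0,0,0]],[[0,0,-0.003],[0,0,0]],[[0,0,-0.004],[0,0,0]],[[0,0,-0.004],[0,0,0]]]'

```text
clock: 3.9
position: [0.5979, -0.0535, 0.0647]
ee_rot: [-1.192, 1.236, -1.236]
force: [-0.6, 0.2, 0.1]
width: 0.003
```

Call:
arm_command --plan '[[[0,0,-0.0005],[0,0,0]],[[0,0,-0.001],[0,0,0]],[[0,0,-0.0015],[0,0,0]],[[0,0,-0.002],[0,0,0]],[[0,0,-0.002],[0,0,0]]]'

```text
clock: 4.4
position: [0.5959, -0.0535, 0.0647]
ee_rot: [-1.192, 1.236, -1.236]
force: [0.1, -0.1, -0.4]
width: 0.004
```

Call:
arm_command --plan '[[[0,0,-0.001],[0,0,0]],[[0,0,-0.002],[0,0,0]],[[0,0,-0.003],[0,0,0]],[[0,0,-0.004],[0,0,0]],[[0,0,-0.004],[0,0,0]]]'

```text
clock: 4.9
position: [0.5934, -0.0534, 0.0653]
ee_rot: [-1.19, 1.234, -1.237]
force: [4.4, -0.8, 0.2]
width: 0.004
```

```bash
python3 - <<'E'
from h import *
s=observe();print(s['clock'],s['position'],s['force'],s['width'])
p=wristcam(s,get_image('wrist'));cv2.imwrite('pics/w3.png',p['color'][:,:,::-1])
E
```

```text
4.9 [ 0.59342376 -0.05336447  0.06532286] [ 4.40824116 -0.7913684   0.24038709] 0.0044706252326407745
```

View pics/w3.png

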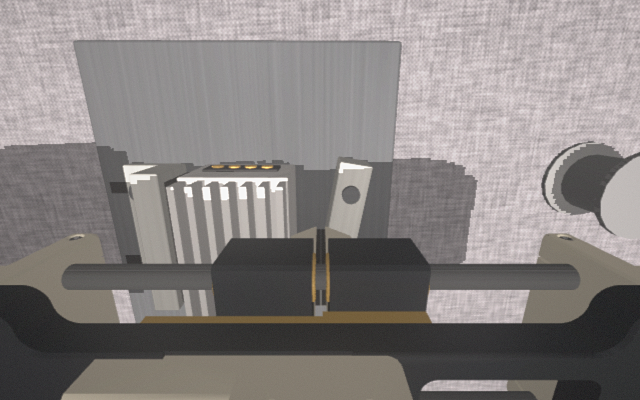

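Call:
arm_command --plan '[[[0,0,-0.001],[0,0,0]],[[0,0,-0.002],[0,0,0]],[[0,0,-0.003],[0,0,0]],[[0,0,-0.003],[0,0,0]]]'

```text
clock: 5.35
position: [0.5927, -0.0533, 0.0663]
ee_rot: [-1.186, 1.23, -1.239]
force: [10.1, -0.6, 1.7]
width: 0.01
```

Call:
arm_command --plan '[[[0,0,-0.001],[0,0,0]],[[0,0,-0.002],[0,0,0]],[[0,0,-0.002],[0,0,0]]]'

```text
clock: 5.65
position: [0.5923, -0.0533, 0.067]
ee_rot: [-1.184, 1.228, -1.241]
force: [13.5, -0.7, 3.0]
width: 0.006
```

```bash
python3 - <<'E'
from h import *
s=observe();print(s['clock'],s['position'],s['force'],s['ft_torque'])
p=get_image('side');cv2.imwrite('pics/s3.png',cv2.resize(p['color'][120:250,270:410,::-1],None,fx=4.5,fy=4.5,interpolation=cv2.INTER_CUBIC))
p=wristcam(s,get_image('wrist'));cv2.imwrite('pics/w4.png',cv2.resize(p['color'][20:330,50:440,::-1],None,fx=1.9,fy=1.9,interpolation=cv2.INTER_CUBIC))
E
```

```text
5.65 [ 0.59229003 -0.05331198  0.06695037] [13.53483875 -0.70916097  2.95989318] [-0.17012549 -2.68140341 -0.01886589]
```

View pics/s3.png

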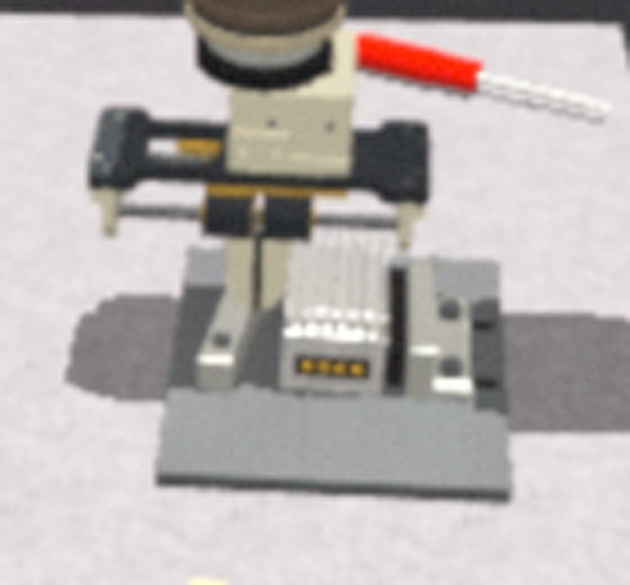

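View pics/w4.png

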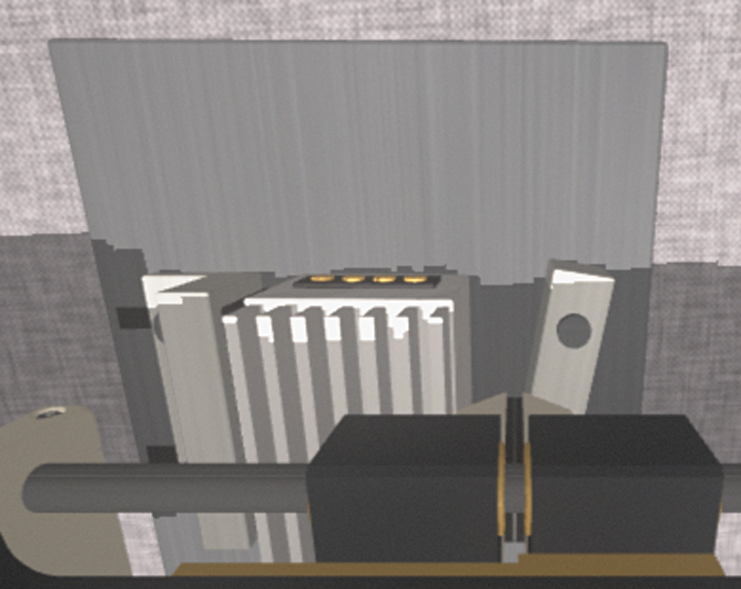

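Call:
arm_command --plan '[[[0,0,0.012],[0,0,0]],[[0,-0.04,0.012],[0,0,0]],[[0.02,-0.09,-0.01],[0,0,0]],[[0.05,-0.14,-0.03],[0,0,0]],[[0.057,-0.184,-0.048],[0,0,0]]]'

```text
clock: 6.25
position: [0.5415, -0.1063, 0.2344]
ee_rot: [-1.193, 1.238, -1.236]
force: [0.9, -1.3, -0.6]
width: 0.008
```

Call:
arm_command --plan '[[[0,0,0],[0,0,0]],[[0,0,0],[0,0,0]],[[0,0,0],[0,0,0]]]'

```text
clock: 6.55
position: [0.5427, -0.1038, 0.2326]
ee_rot: [-1.193, 1.237, -1.234]
force: [0.3, -0.4, -0.1]
width: 0.003
```

```bash
python3 - <<'E'
from h import *
s=observe();print(s['clock'],s['position'],s['force'],s['ee_rot'])
p=wristcam(s,get_image('wrist'));pickle.dump(p,open('w5.pkl','wb'))
a=p['color'][10:215,225:425,::-1]
cv2.imwrite('pics/w5c.png',cv2.resize(a,None,fx=2.9,fy=2.9,interpolation=cv2.INTER_CUBIC))
E
```

```text
6.55 [ 0.54273609 -0.10384623  0.23258096] [ 0.28581806 -0.41690278 -0.06451654] [-1.19311606  1.2368937  -1.23413716]
```

View pics/w5c.png

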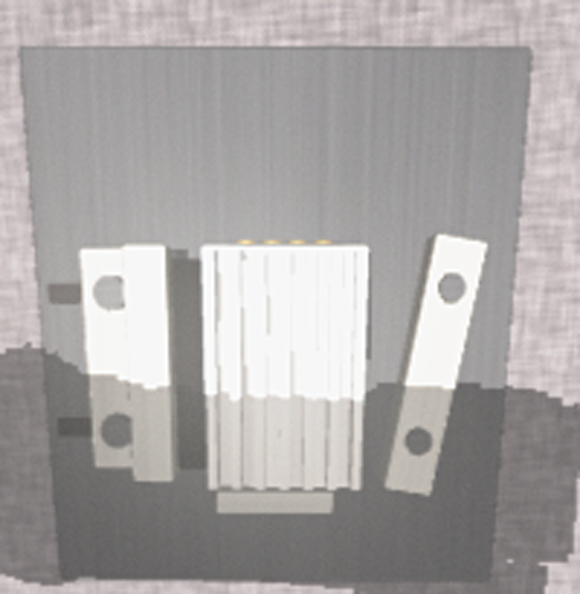

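```bash
python3 - <<'E'
from h import *
p=pickle.load(open('w5.pkl','rb'))
f=lambda q,z:np.array([onz(p,[225+x/2.9,10+y/2.9],z)[:2] for x,y in q])
pl=f([(22,47),(531,48),(60,580),(492,580)],.012)
t,th,r=rigid([(-.1,.12),(.1,.12),(-.1,-.1),(.1,-.1)],pl);print('jig',t.round(4),np.degrees(th).round(2),r.round(4))
c,s=np.cos(th),np.sin(th);M=np.array([[c,-s],[s,c]])
L=lambda w:((w-t)@M).round(4).tolist()
ps=f([(201,246),(369,246),(210,488),(361,490)],.067)
print('psu',L(ps));u,h,r=rigid([(-.03,.045),(.03,.045),(-.03,-.045),(.03,-.045)],ps);print(u,np.degrees(h-th),r,L(u))
print('pad',L(f([(165,245),(174,482)],.048)),L(f([(187,250),(208,467)],.043)));print('fence',L(f([(437,235),(387,489)],.036)))
E
```

```text
jig [ 0.5431 -0.0529] -2.1 0.0014
psu [[-0.0262, 0.0434], [0.0325, 0.0434], [-0.0249, -0.0431], [0.0324, -0.0438]]
[ 0.54651952 -0.05304047] 0.14877573364698204 0.0019380127290482968 [0.0034, -0.0]
pad [[-0.0412, 0.0448], [-0.041, -0.045]] [[-0.0336, 0.0434], [-0.0276, -0.0398]]
fence [[0.0617, 0.0493], [0.0465, -0.0505]]
```

The power supply is square (0.15°) and moved about 4 mm onto the pad. Next I'll look at the wedge from above.

Call:
arm_command --plan '[[[-0.05,0,0.015],[0,0,0]],[[-0.1,0,0.03],[0,0,0]],[[-0.15,0,0.045],[0,0,0]],[[-0.2,0,0.06],[0,0,0]],[[-0.25,0,0.07],[0,0,0]]]' --fingers -0.2

```text
clock: 7.1
position: [0.62, 0.1357, 0.2316]
ee_rot: [-1.195, 1.237, -1.235]
force: [1.1, 0.7, 0.7]
width: 0.393
```

Call:
arm_command --plan '[[[-0.027,0,0.002],[0,0,0]],[[-0.027,0,0.002],[0,0,0]],[[-0.027,0,0.002],[0,0,0]],[[-0.027,0,0.002],[0,0,0]]]'

```text
clock: 7.5
position: [0.6227, 0.1588, 0.2325]
ee_rot: [-1.194, 1.237, -1.237]
force: [-0.5, 0.1, 0.3]
width: 0.599
```

```bash
python3 - <<'E'
from h import *
s=observe();print(s['clock'],s['position'],s['force'],s['ee_rot'],s['width'],abs(s['dq']).max())
p=wristcam(s,get_image('wrist'));pickle.dump(p,open('w6.pkl','wb'))
for t,z in [('wedge_head',.015),('wedge_toe',.015)]:
    print(t,[(np.round(d['point'],1).tolist(),round(d['confidence'],2),onz(p,d['point'],z)[:2].round(4)) for d in place_of(p,t)])
cv2.imwrite('pics/w6.png',p['color'][:,:,::-1])
a=p['color'][10:215,225:425,::-1]
cv2.imwrite('pics/w6c.png',cv2.resize(a,None,fx=2.9,fy=2.9,interpolation=cv2.INTER_CUBIC))
E
```

```text
7.5 [0.62269477 0.15875743 0.23245141] [-0.49439621  0.14451915  0.27113566] [-1.19356534  1.23719977 -1.23719035] 0.5991940270038302 0.013458966127023488
wedge_head [([321.0, 69.4], 0.91, array([0.6269, 0.2834])), ([443.9, 172.3], 0.68, array([0.7797, 0.1564]))]
wedge_toe [([370.8, 32.4], 0.94, array([0.684 , 0.3193])), ([439.9, 75.0], 0.84, array([0.7649, 0.2722])), ([311.0, 171.1], 0.71, array([0.6097, 0.1643]))]
```

View pics/w6.png

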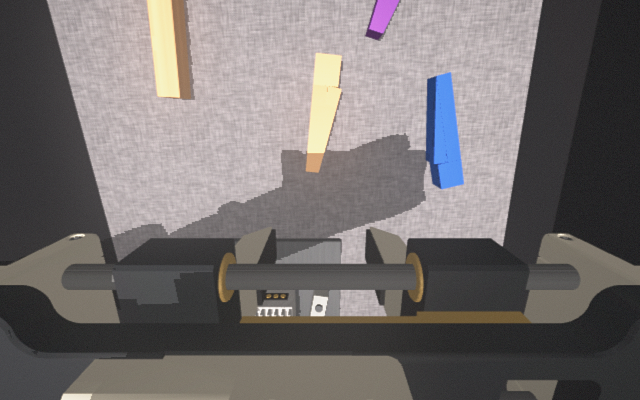

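View pics/w6c.png

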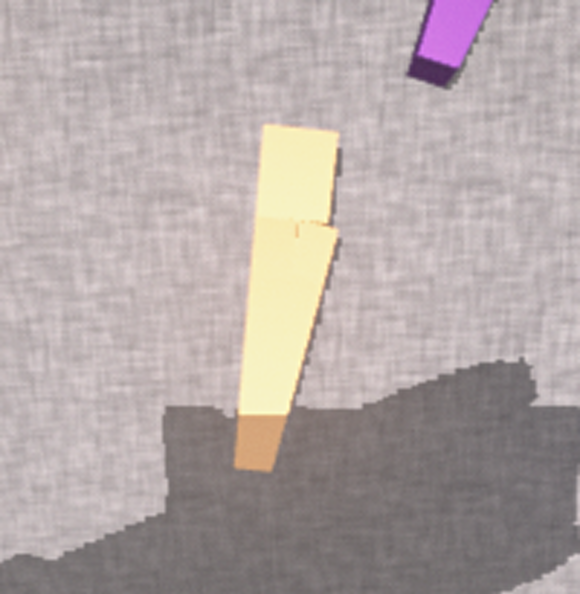

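```bash
python3 - <<'E'
from h import *
p=pickle.load(open('w6.pkl','rb'));s=observe()
f=lambda q,z:np.array([onz(p,[225+x/2.9,10+y/2.9],z)[:2] for x,y in q])
l=np.array([(-.014,.016),(.014,.016),(.0187,-.016),(-.014,-.116),(.002,-.116)])
w=f([(262,125),(339,132),(340,232),(235,468),(272,471)],.03)
t,th,r=rigid(l,w);print('wedge head',t.round(4),np.degrees(th).round(2),r.round(4))
c,k=np.cos(th),np.sin(th);M=np.array([[c,-k],[k,c]]);print(((w-t)@M-l).round(4).tolist())
Rt=R.from_rotvec(s['ee_rot']).as_matrix();print(Rt.round(3).tolist())
# grasp 2mm aft of head centre
g=t+M@[0,.002];d=Rt.T@(np.r_[g,.1]-s['position']);print('shift to grasp xy at z=.1',d.round(4))
print('tool yaw',np.degrees(np.arctan2(Rt[1,2],Rt[0,2])))
E
```

```text
wedge head [0.6337 0.2798] -7.9 0.0023
[[-0.0008, 0.0003], [0.0003, 0.0008], [0.0003, -0.0023], [0.0003, 0.0004], [-0.0, 0.0007]]
[[-0.038, -0.0, 0.999], [-0.999, -0.001, -0.038], [0.001, -1.0, -0.0]]
shift to grasp xy at z=.1 [-0.1235  0.1333  0.0063]
tool yaw -2.195480255795813
```

Call:
arm_command --plan '[[[-0.045,0.02,0.002],[0,2,0]],[[-0.09,0.06,0.004],[0,4,0]],[[-0.1235,0.1,0.0063],[0,5.7,0]],[[-0.1235,0.133,0.0063],[0,5.7,0]],[[-0.1235,0.133,0.0063],[0,5.7,0]]]'

```text
clock: 8.15
position: [0.6297, 0.2834, 0.0943]
ee_rot: [-1.153, 1.311, -1.306]
force: [-1.2, -0.8, -0.4]
width: 0.6
```

```bash
python3 - <<'E'
from h import *
s=observe();print(s['clock'],s['position'],abs(s['dq']).max());Rt=R.from_rotvec(s['ee_rot']).as_matrix()
th=np.radians(-7.9);g=np.array([.6337,.2798])+.002*np.array([-np.sin(th),np.cos(th)])
print('shift',(Rt.T@(np.r_[g,.025]-s['position'])).round(4),np.degrees(np.arctan2(Rt[1,2],Rt[0,2])))
p=get_image('side');cv2.imwrite('pics/s4.png',cv2.resize(p['color'][150:400,180:420,::-1],None,fx=2.4,fy=2.4,interpolation=cv2.INTER_CUBIC))
E
```

```text
8.15 [0.62965947 0.28341143 0.09434137] 0.08761835174778258
shift [0.0007 0.0693 0.0051] -7.640890105922227
```

View pics/s4.png

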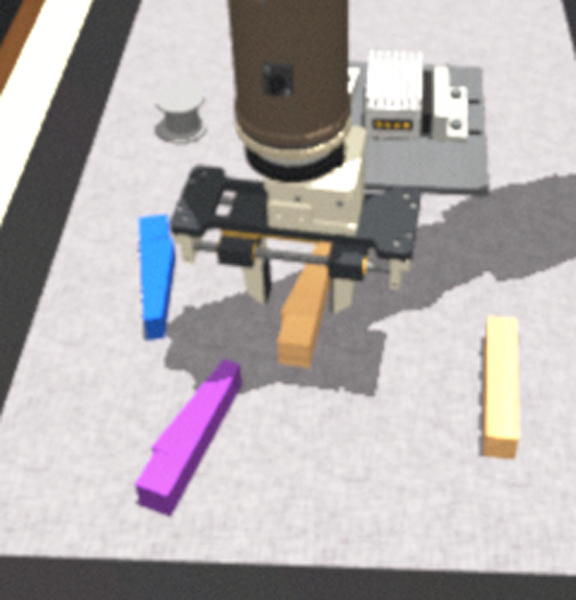

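Call:
arm_command --plan '[[[0,0,0],[0,0,0]],[[0,0.025,0],[0,0,0]],[[0,0.05,0],[0,0,0]],[[0,0.05,0],[0,0,0]],[[0,0.05,0],[0,0,0]]]'

```text
clock: 8.7
position: [0.6352, 0.2826, 0.053]
ee_rot: [-1.139, 1.308, -1.31]
force: [0.5, -0.6, 1.2]
width: 0.603
```

```bash
python3 - <<'E'
from h import *
s=observe();print(s['clock'],s['position'],abs(s['dq']).max());Rt=R.from_rotvec(s['ee_rot']).as_matrix()
th=np.radians(-7.9);g=np.array([.6337,.2798])+.002*np.array([-np.sin(th),np.cos(th)])
print('shift',(Rt.T@(np.r_[g,.025]-s['position'])).round(4),np.degrees(np.arctan2(Rt[1,2],Rt[0,2])))
E
```

```text
8.7 [0.63517087 0.28264683 0.05297153] 0.016019209954628418
shift [ 0.0011  0.028  -0.0011] -7.8670036537143195
```

Call:
arm_command --plan '[[[0.001,0.014,-0.001],[0,0,0]],[[0.001,0.027,-0.001],[0,0,0]],[[0.001,0.027,-0.001],[0,0,0]],[[0.001,0.027,-0.001],[0,0,0]]]'

```text
clock: 9.1
position: [0.6324, 0.2824, 0.023]
ee_rot: [-1.143, 1.309, -1.308]
force: [0.6, -0.2, -0.7]
width: 0.599
```

Call:
arm_command --plan '[[[0,0,0],[0,0,0]],[[0,0,0],[0,0,0]],[[0,0,0],[0,0,0]],[[0,0,0],[0,0,0]],[[0,0,0],[0,0,0]]]' --fingers 1 --squeeze 35

```text
clock: 9.6
position: [0.6326, 0.2826, 0.0236]
ee_rot: [-1.142, 1.308, -1.308]
force: [-0.2, 0.2, 0.5]
width: 0.302
```

Call:
arm_command --plan '[[[0,0,0],[0,0,0]],[[0,0,0],[0,0,0]],[[0,0,0],[0,0,0]]]'

```text
clock: 9.9
position: [0.6326, 0.2826, 0.0235]
ee_rot: [-1.142, 1.308, -1.308]
force: [-0.5, 0.7, -0.4]
width: 0.305
```

Call:
arm_command --plan '[[[0,-0.03,0],[0,0,0]],[[0,-0.06,0],[0,0,0]],[[0,-0.08,0],[0,0,0]],[[0.03,-0.08,0],[0,-1,0]],[[0.06,-0.08,-0.002],[0,-2,0]]]'

```text
clock: 10.4
position: [0.6227, 0.224, 0.1043]
ee_rot: [-1.159, 1.28, -1.281]
force: [1.5, -1.6, -1.4]
width: 0.302
```

Call:
arm_command --plan '[[[0.04,0,-0.001],[0,-1,0]],[[0.08,0,-0.002],[0,-2,0]],[[0.12,0,-0.003],[0,-3,0]],[[0.1535,0,-0.0037],[0,-3.77,0]],[[0.1535,0,-0.0037],[0,-3.77,0]]]'

```text
clock: 10.9
position: [0.6028, 0.0637, 0.1034]
ee_rot: [-1.192, 1.239, -1.243]
force: [1.0, 0.3, -0.8]
width: 0.302
```

Call:
arm_command --plan '[[[0,0,0],[0,0,0]],[[0,0,0],[0,0,0]]]'

```text
clock: 11.1
position: [0.6034, 0.0724, 0.1036]
ee_rot: [-1.192, 1.234, -1.233]
force: [0.0, 0.7, -1.6]
width: 0.302
```

```bash
cat >> h.py <<'E'
JT=np.array([.5431,-.0527]);JH=np.radians(-2.1);JM=np.array([[np.cos(JH),-np.sin(JH)],[np.sin(JH),np.cos(JH)]])
def st():
    s=observe();Rt=R.from_rotvec(s['ee_rot']).as_matrix()
    print('t',s['clock'],'jig xy',((s['position'][:2]-JT)@JM).round(4),'z',s['position'][2].round(4),'yaw',np.degrees(np.arctan2(Rt[1,2],Rt[0,2])).round(2),'F',s['force'].round(1),'w',round(s['width'],3),'down',Rt[:,1].round(3));return s
E
python3 - <<'E'
from h import *
s=st()
p=wristcam(s,get_image('wrist'));pickle.dump(p,open('w7.pkl','wb'));cv2.imwrite('pics/w7.png',p['color'][:,:,::-1])
p=get_image('side');cv2.imwrite('pics/s5.png',cv2.resize(p['color'][80:330,220:440,::-1],None,fx=2.4,fy=2.4,interpolation=cv2.INTER_CUBIC))
E
```

```text
t 11.1 jig xy [0.0557 0.1273] z 0.1036 yaw -1.94 F [ 0.   0.7 -1.6] w 0.302 down [ 0.     0.001 -1.   ]
```

View pics/w7.png

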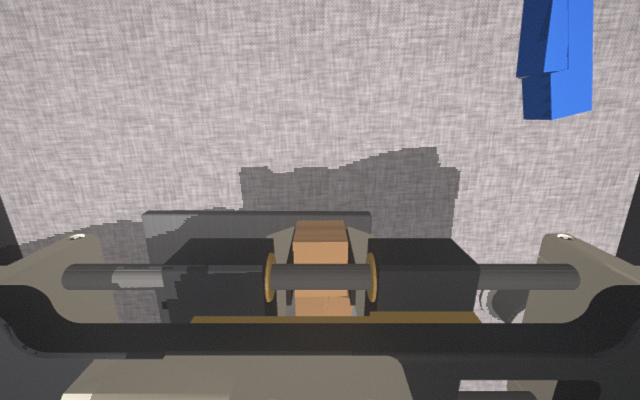

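View pics/s5.png

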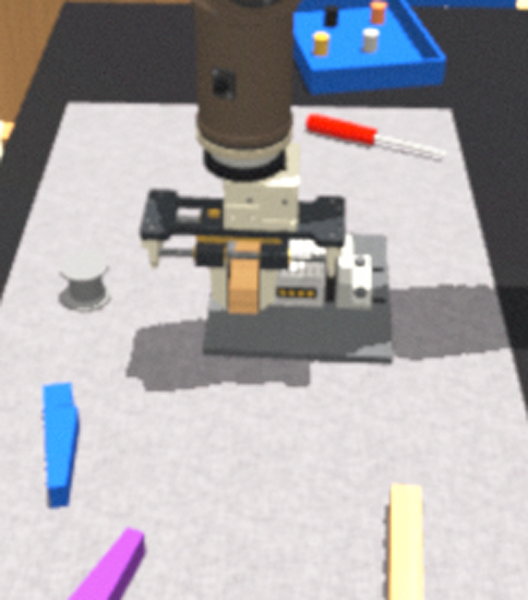

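Call:
arm_command --plan '[[[0,0,-0.003],[0,0.1,0]],[[0,0.01,-0.0057],[0,0.16,0]],[[0,0.025,-0.0057],[0,0.16,0]],[[0,0.032,-0.0057],[0,0.16,0]],[[0,0.032,-0.0057],[0,0.16,0]]]'

```text
clock: 11.7
position: [0.5965, 0.0713, 0.07]
ee_rot: [-1.194, 1.238, -1.236]
force: [-0.6, 0.2, -1.8]
width: 0.302
```

```bash
python3 - <<'E'
from h import *
s=st()
p=get_image('side');q=get_image('scene');pickle.dump((p,q),open('ps6.pkl','wb'))
cv2.imwrite('pics/s6.png',np.vstack([cv2.resize(p['color'][140:240,270:400,::-1],(700,538),interpolation=cv2.INTER_CUBIC)]))
cv2.imwrite('pics/q6.png',cv2.resize(q['color'][150:250,250:380,::-1],(700,538),interpolation=cv2.INTER_CUBIC))
E
```

```text
t 11.7 jig xy [0.0488 0.1259] z 0.07 yaw -2.14 F [-0.6  0.2 -1.8] w 0.302 down [-0.003 -0.001 -1.   ]
```

View pics/s6.png

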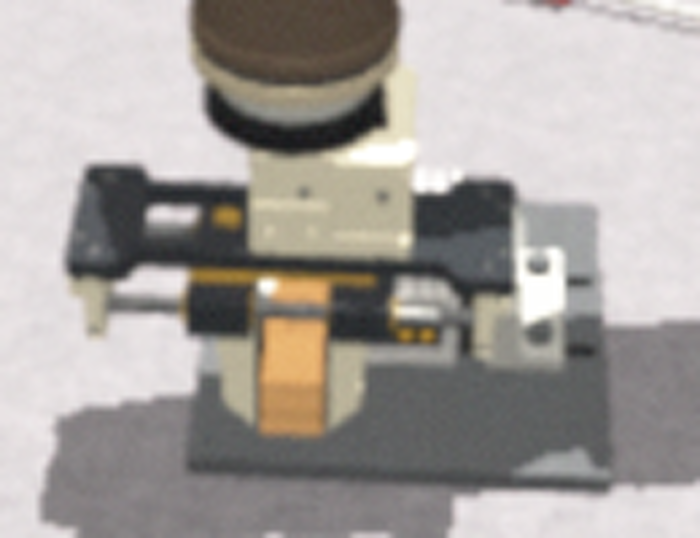

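View pics/q6.png

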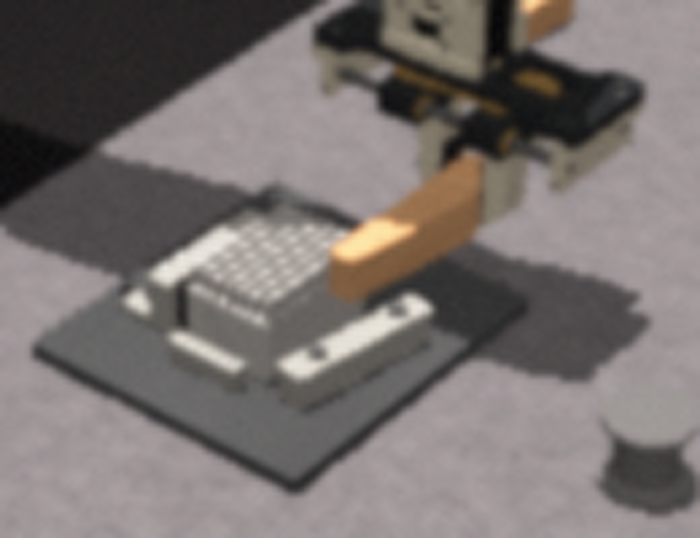

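Call:
arm_command --plan '[[[0,0.01,0.0015],[0,0,0]],[[0,0.018,0.0015],[0,0,0]],[[0,0.026,0.0015],[0,0,0]],[[0,0.026,0.0015],[0,0,0]],[[0,0.026,0.0015],[0,0,0]]]'

```text
clock: 12.3
position: [0.5989, 0.0711, 0.0451]
ee_rot: [-1.192, 1.237, -1.237]
force: [0.3, -0.0, -0.8]
width: 0.307
```

```bash
python3 - <<'E'
from h import *
s=st()
E
```

```text
t 12.3 jig xy [0.0512 0.1258] z 0.0451 yaw -2.17 F [ 0.3 -0.  -0.8] w 0.307 down [-0.001 -0.    -1.   ]
```

Call:
arm_command --plan '[[[0,0.003,-0.001],[0,0,0]],[[0,0.006,-0.001],[0,0,0]],[[0,0.008,-0.001],[0,0,0]],[[0,0.008,-0.001],[0,0,0]]]'

```text
clock: 12.7
position: [0.598, 0.0712, 0.0373]
ee_rot: [-1.191, 1.237, -1.237]
force: [-0.2, 0.2, -0.4]
width: 0.306
```

Call:
arm_command --plan '[[[0,0.001,0],[0,0,0]],[[0,0.0015,0],[0,0,0]],[[0,0.0015,0],[0,0,0]]]'

```text
clock: 13.0
position: [0.5982, 0.0712, 0.036]
ee_rot: [-1.191, 1.237, -1.237]
force: [-0.2, -0.2, -1.5]
width: 0.302
```

```bash
python3 - <<'E'
from h import *
s=st()
q=get_image('scene')
cv2.imwrite('pics/q7.png',cv2.resize(q['color'][150:250,250:380,::-1],(700,538),interpolation=cv2.INTER_CUBIC))
E
```

```text
t 13.0 jig xy [0.0505 0.1259] z 0.036 yaw -2.17 F [-0.2 -0.2 -1.5] w 0.302 down [ 0. -0. -1.]
```

View pics/q7.png

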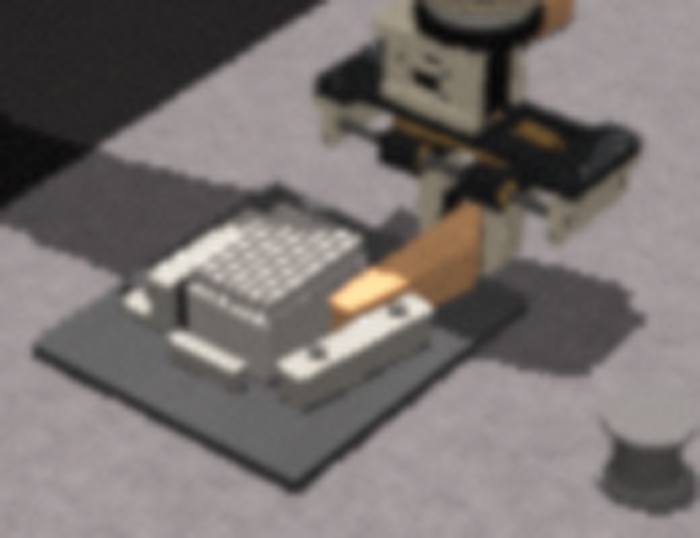

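Call:
arm_command --plan '[[[0.004,0,-0.0005],[0,0,0]],[[0.008,0,-0.001],[0,0,0]],[[0.012,0,-0.0015],[0,0,0]],[[0.016,0,-0.0018],[0,0,0]],[[0.016,0.0004,-0.0018],[0,0,0]]]'

```text
clock: 13.55
position: [0.5958, 0.0541, 0.0357]
ee_rot: [-1.191, 1.238, -1.238]
force: [1.0, 0.0, -0.8]
width: 0.302
```

```bash
python3 - <<'E'
from h import *
s=st()
q=get_image('scene')
cv2.imwrite('pics/q8.png',cv2.resize(q['color'][150:250,250:380,::-1],(700,538),interpolation=cv2.INTER_CUBIC))
E
```

```text
t 13.55 jig xy [0.0487 0.1087] z 0.0357 yaw -2.24 F [ 1.   0.  -0.8] w 0.302 down [ 0.    -0.001 -1.   ]
```

View pics/q8.png

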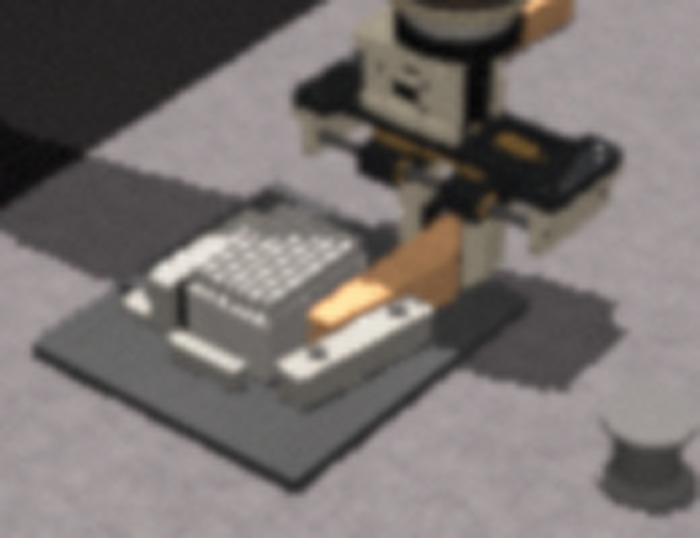

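Call:
arm_command --plan '[[[0,0,0],[0,0,0]],[[0,0,0],[0,0,0]],[[0,0,0],[0,0,0]],[[0,0,0],[0,0,0]]]' --fingers -0.2

```text
clock: 14.0
position: [0.5958, 0.0555, 0.0357]
ee_rot: [-1.191, 1.237, -1.237]
force: [-0.2, -0.1, 0.0]
width: 0.582
```

Call:
arm_command --plan '[[[0,-0.02,0],[0,0,0]],[[0,-0.05,0],[0,0,0]],[[-0.02,-0.06,0],[0,0,0]],[[-0.037,-0.06,0],[0,0,0]],[[-0.037,-0.06,0],[0,0,0]]]'

```text
clock: 14.5
position: [0.5968, 0.0963, 0.0954]
ee_rot: [-1.192, 1.235, -1.232]
force: [0.0, -0.4, -1.2]
width: 0.599
```

Call:
arm_command --plan '[[[0,0,0],[0,0,0]],[[0,0,0],[0,0,0]],[[0,0,0],[0,0,0]],[[0,0.01,0],[0,0,0]],[[0,0.02,0],[0,0,0]]]' --fingers 1

```text
clock: 15.0
position: [0.5972, 0.0919, 0.0748]
ee_rot: [-1.191, 1.237, -1.238]
force: [-0.5, -0.6, -0.1]
width: 0.21
```

Call:
arm_command --plan '[[[0,0.015,0],[0,0,0]],[[0,0.03,0],[0,0,0]],[[0,0.036,0],[0,0,0]],[[0,0.036,0],[0,0,0]],[[0,0.036,0],[0,0,0]]]'

```text
clock: 15.5
position: [0.5972, 0.0924, 0.0395]
ee_rot: [-1.191, 1.237, -1.237]
force: [0.1, 0.1, 0.4]
width: -0.002
```

```bash
python3 - <<'E'
from h import *
s=st()
q=get_image('scene')
cv2.imwrite('pics/q9.png',cv2.resize(q['color'][150:250,250:380,::-1],(700,538),interpolation=cv2.INTER_CUBIC))
p=wristcam(s,get_image('wrist'));cv2.imwrite('pics/w9.png',p['color'][:,:,::-1])
E
```

```text
t 15.5 jig xy [0.0488 0.1469] z 0.0395 yaw -2.16 F [0.1 0.1 0.4] w -0.002 down [-0. -0. -1.]
```

View pics/q9.png

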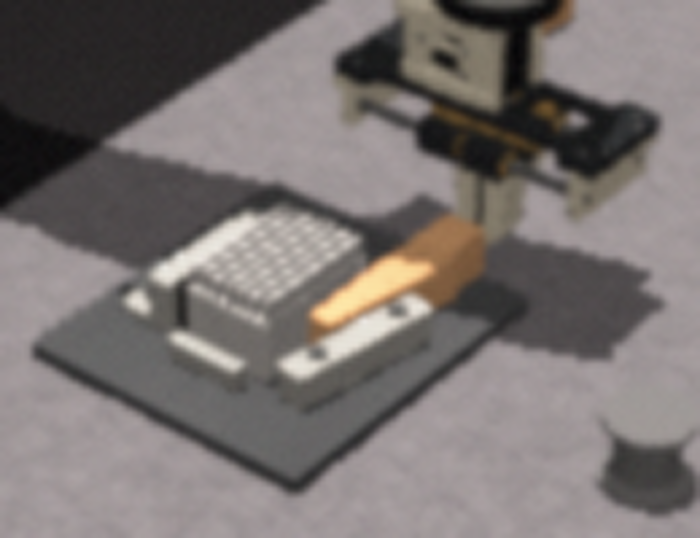

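View pics/w9.png

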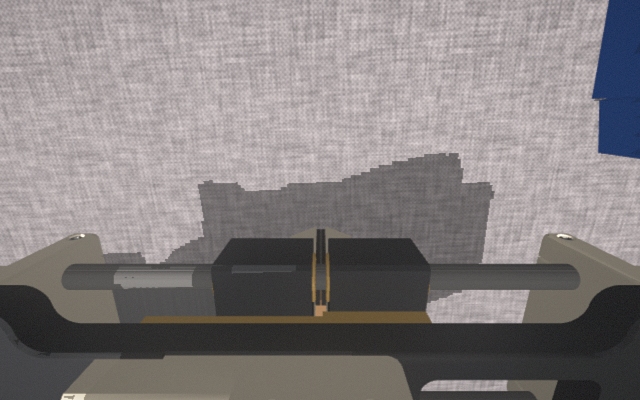

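Call:
arm_command --plan '[[[0.004,0,0],[0,0,0]],[[0.008,0,0],[0,0,0]],[[0.012,0,0],[0,0,0]],[[0.016,0,0],[0,0,0]],[[0.02,0,0],[0,0,0]]]'

```text
clock: 16.1
position: [0.5964, 0.0718, 0.0397]
ee_rot: [-1.191, 1.237, -1.237]
force: [0.4, 0.3, -0.2]
width: 0.004
```

Call:
arm_command --plan '[[[0.002,0,0],[0,0,0]],[[0.004,0,0],[0,0,0]],[[0.006,0,0],[0,0,0]],[[0.008,0,0],[0,0,0]]]'

```text
clock: 16.5
position: [0.596, 0.0644, 0.0396]
ee_rot: [-1.191, 1.237, -1.237]
force: [-0.0, 0.8, 0.7]
width: 0.003
```

```bash
python3 - <<'E'
from h import *
s=st()
q=get_image('scene')
cv2.imwrite('pics/q10.png',cv2.resize(q['color'][150:250,250:380,::-1],(700,538),interpolation=cv2.INTER_CUBIC))
E
```

```text
t 16.5 jig xy [0.0486 0.119 ] z 0.0396 yaw -2.15 F [-0.   0.8  0.7] w 0.003 down [-0.  0. -1.]
```

View pics/q10.png

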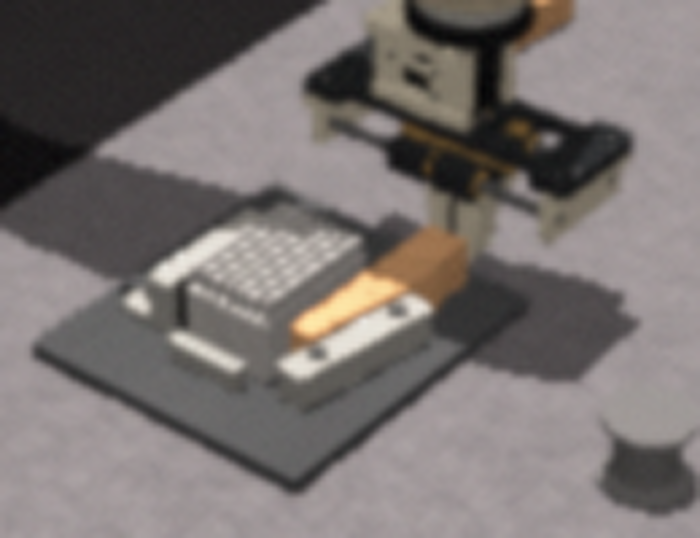

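Call:
arm_command --plan '[[[0.001,0,0],[0,0,0]],[[0.002,0,0],[0,0,0]],[[0.003,0,0],[0,0,0]],[[0.004,0,0],[0,0,0]],[[0.004,0,0],[0,0,0]]]'

```text
clock: 17.05
position: [0.5958, 0.061, 0.0396]
ee_rot: [-1.191, 1.237, -1.236]
force: [-1.9, 3.7, 0.2]
width: 0.009
```

Call:
arm_command --plan '[[[0.001,0,0],[0,0,0]],[[0.002,0,0],[0,0,0]],[[0.003,0,0],[0,0,0]],[[0.003,0,0],[0,0,0]]]'

```text
clock: 17.45
position: [0.5955, 0.0597, 0.0396]
ee_rot: [-1.19, 1.237, -1.234]
force: [-1.3, 8.5, 0.3]
width: 0.004
```

Call:
arm_command --plan '[[[0.001,0,0],[0,0,0]],[[0.002,0,0],[0,0,0]],[[0.002,0,0],[0,0,0]]]'

```text
clock: 17.75
position: [0.5953, 0.0589, 0.0397]
ee_rot: [-1.19, 1.237, -1.232]
force: [-2.7, 11.9, -0.2]
width: 0.003
```

Call:
arm_command --plan '[[[0.0005,0,0],[0,0,0]],[[0.001,0,0],[0,0,0]],[[0.001,0,0],[0,0,0]]]'

```text
clock: 18.05
position: [0.5953, 0.0586, 0.0397]
ee_rot: [-1.19, 1.237, -1.231]
force: [-2.9, 14.2, 0.3]
width: 0.006
```

```bash
python3 - <<'E'
from h import *
s=st()
q=get_image('scene')
cv2.imwrite('pics/q11.png',cv2.resize(q['color'][150:250,250:380,::-1],(700,538),interpolation=cv2.INTER_CUBIC))
s=st()
E
```

```text
t 18.05 jig xy [0.0481 0.1132] z 0.0397 yaw -1.98 F [-2.9 14.2  0.3] w 0.006 down [-0.     0.004 -1.   ]
t 18.1 jig xy [0.0481 0.1132] z 0.0397 yaw -1.98 F [-2.7 14.2  0.6] w 0.004 down [-0.     0.004 -1.   ]
```

View pics/q11.png

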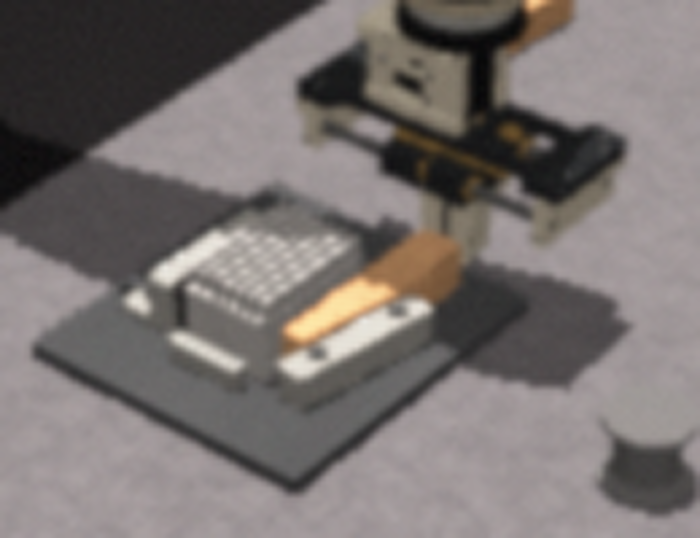

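Call:
arm_command --plan '[[[0.0005,0,0],[0,0,0]],[[0.0005,0,0],[0,0,0]],[[0.0005,0,0],[0,0,0]]]'

```text
clock: 18.4
position: [0.5953, 0.0584, 0.0397]
ee_rot: [-1.19, 1.237, -1.231]
force: [-3.7, 13.9, 0.3]
width: 0.005
```

Call:
arm_command --plan '[[[-0.005,0,0],[0,0,0]],[[-0.015,0,0],[0,0,0]],[[-0.03,-0.01,0],[0,0,0]],[[-0.04,-0.05,0],[0,0,0]],[[-0.04,-0.09,0],[0,0,0]]]'

```text
clock: 18.9
position: [0.5966, 0.0967, 0.1307]
ee_rot: [-1.193, 1.236, -1.234]
force: [0.8, -0.5, 0.3]
width: 0.003
```

Call:
arm_command --plan '[[[0.05,-0.03,-0.01],[0,0,0]],[[0.1,-0.07,-0.03],[0,0,0]],[[0.15,-0.1,-0.05],[0,0,0]],[[0.198,-0.11,-0.05],[0,0,0]],[[0.198,-0.11,-0.05],[0,0,0]]]'

```text
clock: 19.4
position: [0.5394, -0.105, 0.2424]
ee_rot: [-1.189, 1.236, -1.241]
force: [0.4, -0.6, 0.0]
width: 0.005
```

Call:
arm_command --plan '[[[0,0,0],[0,0,0]],[[0,0,0],[0,0,0]],[[0,0,0],[0,0,0]]]'

```text
clock: 19.7
position: [0.54, -0.1004, 0.2397]
ee_rot: [-1.191, 1.236, -1.235]
force: [-1.0, 0.5, -1.1]
width: 0.005
```

```bash
python3 - <<'E'
from h import *
s=st()
p=wristcam(s,get_image('wrist'));pickle.dump(p,open('w12.pkl','wb'))
a=p['color'][10:215,225:425,::-1]
cv2.imwrite('pics/w12c.png',cv2.resize(a,None,fx=2.9,fy=2.9,interpolation=cv2.INTER_CUBIC))
q=get_image('side');cv2.imwrite('pics/s12.png',q['color'][:,:,::-1])
E
```

```text
t 19.7 jig xy [-0.0013 -0.0478] z 0.2397 yaw -2.06 F [-1.   0.5 -1.1] w 0.005 down [ 0.     0.001 -1.   ]
```

View pics/w12c.png

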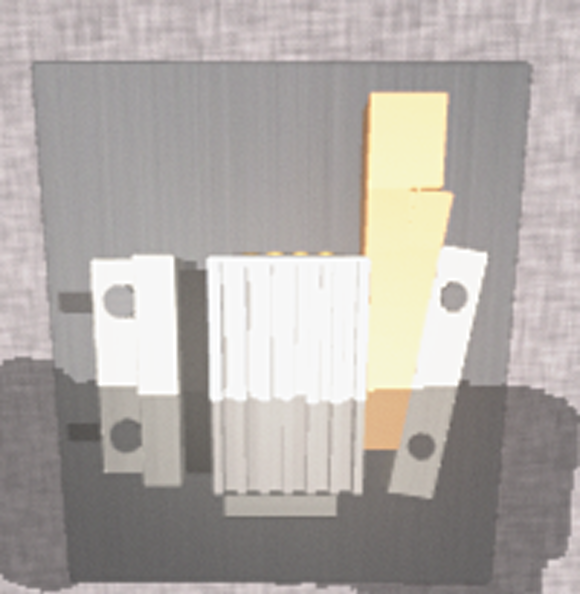

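View pics/s12.png

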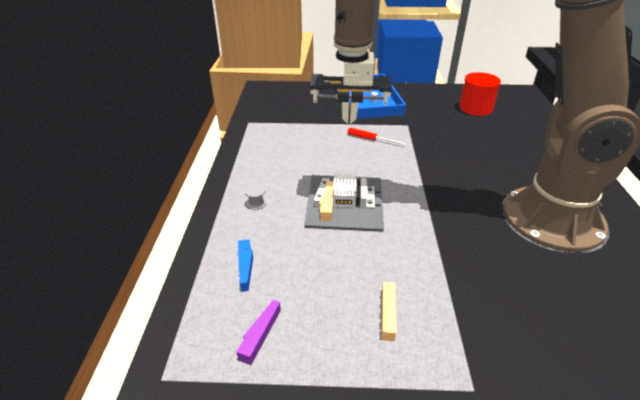

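```bash
python3 - <<'E'
from h import *
p=pickle.load(open('w12.pkl','rb'))
f=lambda q,z:np.array([onz(p,[225+x/2.9,10+y/2.9],z)[:2] for x,y in q])
t,th=JT,JH
L=lambda w:((w-t)@JM).round(4).tolist()
ps=f([(208,256),(369,257),(214,493),(362,493)],.067)
u,h,r=rigid([(-.03,.045),(.03,.045),(-.03,-.045),(.03,-.045)],ps);print(L(u),np.degrees(h-th),r)
w=f([(370,93),(447,93),(453,192)],.042);l=[(-.014,.016),(.014,.016),(.0187,-.016)]
u,h,r=rigid(l,w);print('head',L(u),np.degrees(h-th),r)
sign_off();print(observe()['clock'])
E
```

```text
[0.0021, -0.0] 0.0556358528404734 0.0016621260516328056
head [0.046, 0.0851] -1.1120818356429574 0.0009110901250552039
the job is handed in; nothing more can be done
the job is handed in; nothing more can be done
```

I finished the job and handed it in; the last clock reading was 19.7 s, before the final pictures. The power supply is locked against the rubber pad by the natural-wood wedge, and nothing is touching it.

- **Power supply:** I pushed it about 4 mm back with closed fingers, up to 13.5 N. That squared it from about -1.8° to within 0.2° of the jig.
- **Wedge:** I gripped it by the head, laid it flat in the slot thin end first, let go, and pushed on its strike face. It tightened at about 3.7 N per mm. I stopped at 14.2 N along the push (about 14.4–14.5 N in total), then backed off and lifted clear.
- **Last checks from above:**
  - The power supply is at jig x of about +2 mm and square to 0.1°.
  - The wedge toe is at jig y of about -28 to -31 mm, inside the locking range.
  - The side picture shows the bar, spool, screwdriver and both coloured look-alikes where they were.

**Disagreements and limits:**
- The rough three-corner fit put the wedge about 1° off the jig axes. In the picture it lies straight along the power supply's face, and I took that as measurement error.
- I did not re-test the lock after letting go; the evidence is the force reading and the pictures.
- The pad's dark face was hard to see in the pictures, so contact with it was judged from the force and the measured position.

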